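Jog a jade block out of the carving machine and put it in the tray

TASK

Use the joystick to eject the rectangular stone block from whichever bay of the machine it is in: tilt the stick fully over towards that side and keep it there for about a second until the block is completely out on the turntable, then let go so that the stick springs back to centre. Then lift the block off the free-spinning turntable and set it down gently, flat and the same way up, in the empty bay of the wooden tray. Leave the round core in the machine, and do not disturb the slab in the tray, the bowl, the bottle or the burr pot.

Things in the scene. Friction and masses are not known exactly. Their poses are not given: they have to be found in the camera images.
- machine: Origin on the bench under its centre, z up, y from its right (-y) to its left (+y) bay. Base 130 (x) x 136 (y) mm, deck 50 mm high. On it a steel bar cage, top 120 mm above the bench, sides inside at x = +-58, roof bars under 35 mm apart, open only at its ends y = +-62 mm. Pusher plate in the middle, a bay either side, a turntable beyond each end. A motor, 83 mm high, reaches to x = 165 mm.
- pusher (a joint): Slide of the pusher plate (100 x 20 x 45 mm) along the machine's y axis in m, 0 in the middle, + to the left; range +-0.095. It is driven by the stick: pusher = 0.2 m per rad of stick, with hardly any lag, so a stick at its stop puts the pushing face 100 mm from the machine's centre.
- left_wheel: Aluminium turntable on the machine's +y side, radius 85 mm, spins freely about z and slows down over about a second. Origin on its axis, on the underside of the 11 mm thick disc, at (-12, 155, 36) mm in the machine frame; its top is 47 mm above the bench, 3 mm below the deck.
- right_wheel: The same turntable on the machine's -y side, at (-12, -155, 36) mm in the machine frame.
- console: Fixed joystick console, grey box 110 (x) x 120 (y) x 52 mm high; origin under its centre on the bench, y axis = the side the stick tilts to for positive values (robot's left at yaw 0). It may stand on the robot's left or right.
- stick (a joint): Joystick tilt in rad about the console's x axis, pivot 55 mm above the bench: 0 upright, + tilts its top to the console's +y and drives the pusher to the machine's +y (left), - the other way. Stops at +-0.45. Spring 1 N m/rad: about 5 N at the knob at the stop, a few N more while pushing a stone; springs back in about 0.5 s.
- stick_knob (a point): Middle of the black knob of the stick, 90 mm from the pivot, 145 mm above the bench when upright. Knob 34 mm in diameter, from 70 to 107 mm from the pivot; below it a steel rod 14 mm thick.
- tray: Fixed wooden tray 120 (x) x 148 (y) mm, floor 6 mm thick, walls and the middle divider 5 mm thick, their tops 14 mm above the bench. Origin under its centre on the bench. Two bays 110 (x) x 66.5 (y) mm side by side in y: the -y bay holds the slab, the +y bay is empty. It stands on the other side from the console.
- empty_bay (a point): Centre of the floor of the tray's empty (+y) bay, 6 mm above the bench, axes as the tray's: the block's long side must lie along the tray's x.
- block: Loose rectangular pale grey-green stone block 80 (x) x 40 (y) x 50 (z) mm, 0.3 to 0.6 kg, origin at the centre of its underside. Starts standing in one of the machine's two bays, its long side about along the machine's x.
- core: Loose round core of the same stone, upright cylinder 48 mm in diameter and 42 mm high, origin at the centre of its underside. Starts in the machine's other bay and stays there.
- slab: Loose flat slab of the same stone 90 (x) x 44 (y) x 16 mm in the tray's -y bay, origin at the centre of its underside. Bystander.
- bowl: Loose steel bowl, 90 mm in diameter, 36 mm high, origin at the centre of its underside. Bystander, between console and tray.
- bottle: Loose white plastic bottle 60 mm in diameter, 170 mm high, origin at the centre of its underside. Bystander, to one side of the machine.
- burr_pot: Loose clay pot 68 mm in diameter, 85 mm high, with steel burrs up to 136 mm high, origin at the centre of its underside. Bystander, to the other side of the machine.

How it is judged:
By the outcome, as a careful person would: the job done as asked, in the order asked, and still so for the second after the job is handed in, with the robot touching nothing.
It also fails if it takes over 64 s, if anything falls off the work surface, if the arm or the gripper's body presses on something with over 40 N, if the wrist force passes 120 N, or if a joint passes its speed limit or range.

ROBOT

A 6-joint arm with a two-finger parallel gripper is mounted at the origin on the work surface. World frame = base frame: x ahead of the robot, y to its left, z up, the work surface at z = 0. Lengths are in m, angles in rad, forces in N, time in s.
With the tool pointing down it reaches from about 0.4 to 0.925 m from the base axis. Payload 12.5 kg.
Tool frame: the origin (TCP) lies at the very end of the fingers, on their centre line; the grasp point (between the pads) lies 19 mm behind it; z points along the fingers, y is the line along which they close (so a half turn about z gives the same grasp; the last joint's range is limited). The gripper opens to 95 mm and grips with 3 to 60 N. Pads are 20 mm wide; open, the fingers measure 119 mm over their backs; the gripper's body (75 mm by 180 mm) begins 59 mm behind the grasp point.
Start: joints at [-1.251, 0.491, 1.559, -0, 1.092, -0.106], TCP at [0.258, -0.569, 0.215] pointing down, gripper open.
Joint ranges: [-3.1, 3.1], [-0.84, 2.19], [0.05, 2.79], [-1.13, 4.28], [0.06, 2.93], [-2.69, 2.69]. Speed limits (rad/s): [2.22, 2.22, 2.79, 3.14, 3.14, 3.14].

INTERFACE

Orientations are given as a rotation vector (axis times angle).
In Python, from workcell import bot, cams, sensors gives the robot as it stands (bot), with the cameras (cams) and the readings (sensors).
- The arm moves only by the shell command python3 nudge.py 'ROWS'. ROWS is a JSON list of rows, 1 to 5 of them, each an object with the fields jaw (the finger opening in m), trans (a list: dx, dy, dz in m), rz (a turn about the tool's z in rad); a field left out counts as zero (the opening has to be given); each row shifts and turns the commanded pose from where the row before left it, along the tool's axes as they then stand; what a row does not reach is not made up. A row lasts 1/8 s, in which the tool goes at most 0.0625 m and 0.188 rad, less where a joint would pass 70% of its speed; a pose out of reach is approached as far as the arm can. The fingers move at their own pace and stop on an object; the grip force is fixed at half the most. Time passes only in rows, so rows that do not move let the fingers close. It prints the time, the measured TCP pose, the force, the opening and the grip force at its end. Input that does not fit is refused with a message, and nothing moves.
- sensors.state(): the state, without advancing time (a new reading comes with each control period).
- cams.capture(name): name is "scene" or "top" or "wrist"; returns the picture (480x640x3 uint8, blue, green, red); there is no depth.
- cams.camera_info(name): a dict with "fovy" (degrees; the focal length in pixels is half the picture's height over the tangent of half this angle, whatever the lens; pixels are square), "cx", "cy" (the principal point, pixels), "position" and "rotation" of the camera in the world. Camera axes: x right, y down, z forward; pixel columns grow to the right and rows downward; lengths in m; the calibration is good to about 2 mm. A picture is of the moment at which its call begins: read the wrist's pose just before it. camera_info takes no time and is no camera call; for the wrist camera it gives the pose at the moment of the call.
- bot.hand_in(): hands the job in; it is judged then, once.
The state is a dict: "t": time; "joints": joint angles; "qd": joint speeds; "joint_torque": joint torques, N m; "tool_pos": TCP position; "tool_rot": TCP orientation; "ft_force": force on the tool from outside, world axes, zero at the start; "wrist_torque": the same for the moment, N m; "width": finger opening in m; "grip_force": force on a finger pad.
Only numpy, scipy, OpenCV 4.12 (cv2) and the standard library are available. Lean on these libraries where they do the work, as an engineer would, in place of code of your own. Each camera call takes 0.05 s, during which the arm holds its last target. There are 200 camera calls.

## Working session

There is one attempt and no reset: what is moved stays moved. The work goes in short steps, Python scripts to look and compute and a shell command to move; the robot and the scene stay as the last step left them, time stands still between calls to the robot, and variables do not carry over. Pictures are saved under pics/ and viewed, at most 10 in all, crops included, and the job is handed in when it is done.

```bash
ls; mkdir -p pics
python3 - <<'E'
from workcell import bot, cams, sensors
import cv2,numpy as np
for n in("scene","top"):
    im=cams.capture(n);cv2.imwrite(f"pics/{n}0.png",im)
    c=cams.camera_info(n);print(n,{k:np.round(v,4).tolist() for k,v in c.items() if not isinstance(v,str)})
s=sensors.state();print(s['t'],s['tool_pos'],s['tool_rot'],s['width'])
E
```

```text
nudge.py
pics
workcell.py
scene {'fovy': 53.1379, 'cx': 316.9042, 'cy': 236.9005, 'position': [1.0094, 0.7262, 0.8657], 'rotation': [-0.7676, -2.5725, 1.1525]}
top {'fovy': 49.0568, 'cx': 314.6251, 'cy': 249.2822, 'position': [0.4685, -0.0084, 1.1191], 'rotation': [-2.1672, 2.1796, -0.0964]}
0.1 [ 0.25810137 -0.56898592  0.21411451] [-3.06971486e+00 -6.63531997e-01  1.37550252e-04] 0.09510785135845012
```

View pics/top0.png

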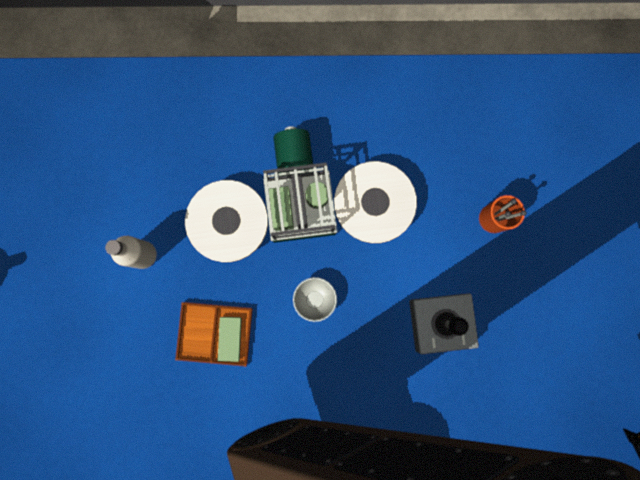

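View pics/scene0.png

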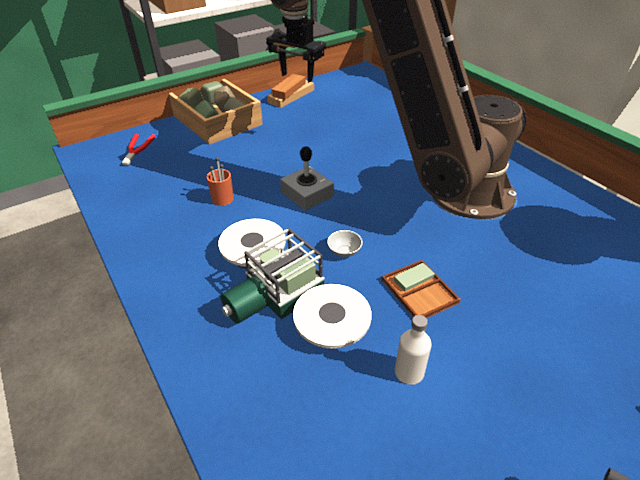

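The top view shows the block in the left (+y) bay at about (280,205) px and the core in the right bay at (317,195). The console is at (446,325) with its knob near (457,325). The tray is at (215,332), with its empty bay on the image left (+y). So the stick has to go to +y.

```bash
cat > h.py <<'E'
import numpy as np,cv2
from scipy.spatial.transform import Rotation as R
from workcell import bot, cams, sensors
def cam(n):
    c=cams.camera_info(n); r=np.array(c['rotation']); M=r if r.shape==(3,3) else R.from_rotvec(r).as_matrix()
    return 240/np.tan(np.radians(c['fovy'])/2),c['cx'],c['cy'],np.array(c['position']),M
def ray(C,p):
    f,cx,cy,P,M=C; d=M@np.array([(p[0]-cx)/f,(p[1]-cy)/f,1]); return P,d/np.linalg.norm(d)
def plane(C,p,z):
    P,d=ray(C,p); return P+d*(z-P[2])/d[2]
def tri(C1,p1,C2,p2):
    P,d=ray(C1,p1);Q,e=ray(C2,p2)
    t=np.linalg.lstsq(np.c_[d,-e],Q-P,rcond=None)[0]; a=P+t[0]*d;b=Q+t[1]*e
    return (a+b)/2,np.linalg.norm(a-b)
def proj(C,X):
    f,cx,cy,P,M=C; v=M.T@(np.array(X)-P); return np.array([cx+f*v[0]/v[2],cy+f*v[1]/v[2]])
def blobs(m,amin=60):
    m=m.astype(np.uint8)*255
    return [c for c in cv2.findContours(m,cv2.RETR_EXTERNAL,cv2.CHAIN_APPROX_NONE)[0] if cv2.contourArea(c)>amin]
def to_tool(s,goal):
    return R.from_rotvec(s['tool_rot']).as_matrix().T@(np.array(goal)-s['tool_pos'])
E
python3 - <<'E'
from h import *
T=cv2.imread('pics/top0.png');S=cv2.imread('pics/scene0.png');C=cam('top');D=cam('scene')
for n,im in(('top',T),('scene',S)):
    h=cv2.cvtColor(im,cv2.COLOR_BGR2HSV);H,s,v=cv2.split(h)
    for k,m in (('white',(s<60)&(v>170)),('orange',((H<16)|(H>175))&(s>130)&(v>60)),('green',(H>35)&(H<75)&(s>30)&(s<140)&(v>90)),('grey',(s<60)&(v>35)&(v<120)),('black',(v<35))):
        for c in blobs(m,80):
            r=cv2.minAreaRect(c)
            if n=='top' and r[0][1]>120 and r[0][1]<400 and r[1][0]<150 or n=='scene' and 130<r[0][1]<420 and r[0][0]<480: print(n,k,np.round(r[0],1),np.round(r[1],1),round(r[2],1),cv2.contourArea(c))
a=cv2.resize(T[275:375,395:495],(400,400),interpolation=cv2.INTER_CUBIC)
b=cv2.resize(T[285:385,165:265],(400,400),interpolation=cv2.INTER_CUBIC)
cv2.imwrite('pics/c1.png',np.hstack([a,b]))
E
```

```text
top white [318.3 292.6] [43.4 27.4] 31.0 621.0
top white [122.5 259.5] [11. 23.] 90.0 170.5
top white [339.4 199.6] [20.2 11.3] 81.9 156.0
top white [225.5 220.5] [81. 81.] 90.0 5176.5
top white [276.7 201.6] [59.2 21.2] 83.7 359.5
top white [349.7 189.7] [37.5  8.4] 81.6 241.5
top white [296.5 198.5] [57. 13.] 90.0 92.0
top white [318.1 196.4] [58.8 27.3] 83.2 382.5
top white [381.4 203.3] [68.3 81. ] 12.1 4222.5
top orange [213.6 333.5] [70.8 57.4] 5.2 3900.5
top orange [501.1 213.2] [34.5 44.9] 78.7 832.5
top green [229.1 338.8] [21.  44.1] 2.2 850.0
top green [274.4 209.3] [43.5  8.3] 83.7 292.0
top green [286.2 206. ] [41.2 10.7] 82.6 341.0
top green [323.  194.2] [25.3  8.2] 83.7 142.5
top green [310.5 194.5] [24.4 12. ] 82.9 199.0
top grey [444.5 323.2] [54.9 60.4] 83.2 3102.5
top grey [308.  306.2] [38.9 20.9] 41.8 395.0
top grey [134.6 250.9] [43.8 25.3] 17.1 602.5
top grey [226. 220.] [26. 26.] 90.0 536.0
top grey [375. 201.] [26. 26.] 90.0 537.0
top grey [299.6 201.2] [72.  65.4] 82.7 1297.5
top black [451.  323.5] [23. 32.] 90.0 566.5
scene white [416.5 356.4] [23.  54.8]
[... 479 characters left out ...]
 ] [17.4 35.8] 63.4 508.5
scene green [300.2 278.1] [15.8 37.4] 59.0 463.5
scene green [294.3 266.2] [ 4.3 32.6] 59.5 106.0
scene green [268.5 254.3] [ 9.3 18.7] 60.9 129.5
scene grey [137.5 361.7] [33.9 18.5] 29.4 115.5
scene grey [399.5 361.5] [ 8.4 34.9] 5.2 147.5
scene grey [100.4 297.7] [40.9 33.3] 66.0 663.0
scene grey [274.8 263.5] [59.1 55.7] 43.6 520.5
scene grey [251.4 238.9] [13.  20.4] 60.9 198.0
scene grey [ 35.7 273.8] [ 83.3 144.2] 55.4 6576.5
scene grey [306.7 186.8] [51.  39.3] 38.9 1462.0
scene black [282.7 306.7] [20.5 33.3] 88.3 146.0
scene black [306.5 178. ] [ 8. 15.] 90.0 81.0
scene black [443. 176.] [48.1 38.2] 45.0 1376.5
scene black [305.5 153.5] [13.  9.] 90.0 99.0
```

View pics/c1.png

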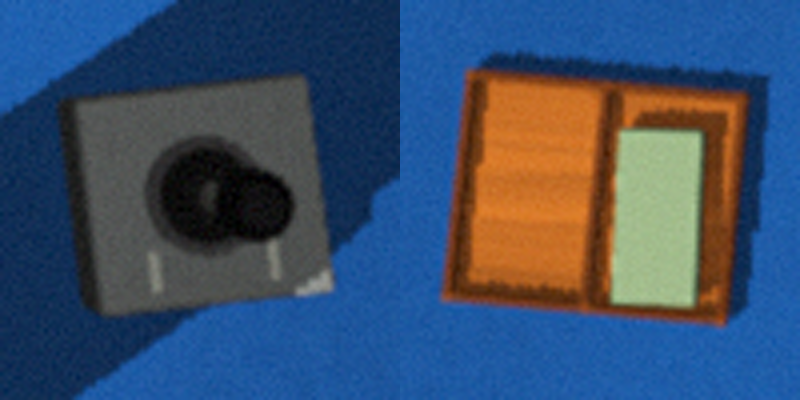

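The console crop shows its top-face corners at about (75,100), (305,78), (330,290) and (100,315), with the knob at (262,205). In the tray crop the outer corners are about (70,72), (348,94), (326,322) and (45,298), and the left bay is empty.

Run:
```python
from h import *
C=cam('top');D=cam('scene')
np.set_printoptions(precision=4,suppress=True)
u=lambda p,o:(np.array(p)+.5)/4-.5+np.array(o)
k=u((262,205),(395,275)); print('knob tri',tri(C,k,D,(305.5,153.5)),plane(C,k,.15))
con=np.array([plane(C,u(p,(395,275)),.052) for p in((75,100),(305,78),(330,290),(100,315))])
tr=np.array([plane(C,u(p,(165,285)),.014) for p in((70,72),(348,94),(326,322),(45,298))])
for q in(con,tr):
    y=(q[0]+q[3]-q[1]-q[2])/2; x=(q[0]+q[1]-q[2]-q[3])/2
    print(q.mean(0),np.linalg.norm(x),np.linalg.norm(y),'yaw',np.arctan2(x[1],x[0]),np.arctan2(-y[0],y[1]))
# tray height: slab centre and orange centroids in both
print('slab',tri(C,(229.1,338.8),D,(414.5,276)))
L=plane(C,(225.5,220.5),.047);Rr=plane(C,(375,201),.047);print('wheels',L,Rr,np.linalg.norm(L-Rr))
print('Lw tri',tri(C,(226,220),D,(332,313)))
d=L-Rr;print('machine yaw',np.arctan2(-d[0],d[1]))
print('block tri',tri(C,(280,207),D,(297.5,272)))
```

```text
knob tri (array([ 0.4135, -0.2733,  0.1372]), np.float64(0.003080784121874845)) [ 0.4154 -0.2708  0.15  ]
[ 0.4151 -0.2675  0.052 ] 0.10684179166770373 0.11635247166380967 yaw 0.08958086108689897 0.09531431442880828
[0.3948 0.2048 0.014 ] 0.11729889475343394 0.146149627670587 yaw -0.09256389156481837 -0.0864324593893696
slab (array([0.3831, 0.1739, 0.0125]), np.float64(0.0017360449915329462))
wheels [0.6273 0.1773 0.047 ] [ 0.6661 -0.131   0.047 ] 0.3106991188514902
Lw tri (array([0.6284, 0.1776, 0.0423]), np.float64(0.0016606569810871563))
machine yaw 0.12509890391454345
block tri (array([0.6468, 0.0637, 0.0831]), np.float64(0.003912911523818166))
```

```bash
python3 nudge.py '[{"jaw":0,"trans":[0,0,-0.02],"rz":0.167},{"jaw":0,"rz":0.167},{"jaw":0}]'
python3 - <<'E'
from h import *
s=sensors.state();M=R.from_rotvec(s['tool_rot']).as_matrix();print(M.round(3),np.arctan2(M[1,0],M[0,0]))
yc=np.array([-np.sin(.092),np.cos(.092),0]);k=np.array([.4145,-.2695,.115])
print(to_tool(s,k-.06*yc).round(4))
E
python3 nudge.py '[{"jaw":0,"trans":[0.0367,-0.0447,0]},{"jaw":0,"trans":[0.0367,-0.0447,0]},{"jaw":0,"trans":[0.0367,-0.0447,0]},{"jaw":0,"trans":[0.0367,-0.0447,0]},{"jaw":0,"trans":[0.0367,-0.0447,0]}]'; python3 nudge.py '[{"jaw":0,"trans":[0,0,0.06]},{"jaw":0,"trans":[0,0,0.0595]},{"jaw":0},{"jaw":0}]'
python3 - <<'E'
from h import *
im=cams.capture('scene');D=cam('scene');cv2.imwrite('pics/s1.png',cv2.resize(im[80:230,230:430],(800,600)))
s=sensors.state();k=np.array([.4145,-.2695,.115]);print(s['tool_pos'],s['width'],to_tool(s,k).round(4),s['ft_force'])
E
```

```text
t: 1.1
tool_pos: [0.4211, -0.3281, 0.2344]
tool_rot: [-3.138, -0.151, 0.0]
ft_force: [0.7, -0.7, 0.8]
width: 0.0203
grip_force: 0.0
t: 1.6
tool_pos: [0.421, -0.3306, 0.1167]
tool_rot: [3.137, 0.146, 0.002]
ft_force: [0.2, -0.4, 0.7]
width: 0.0003
grip_force: 0.0
[ 0.42111621 -0.33075897  0.11726456] 0.0005988545274896151 [-0.0009 -0.0616  0.0021] [ 0.16085431 -0.18608406  0.05846308]
```

View pics/s1.png

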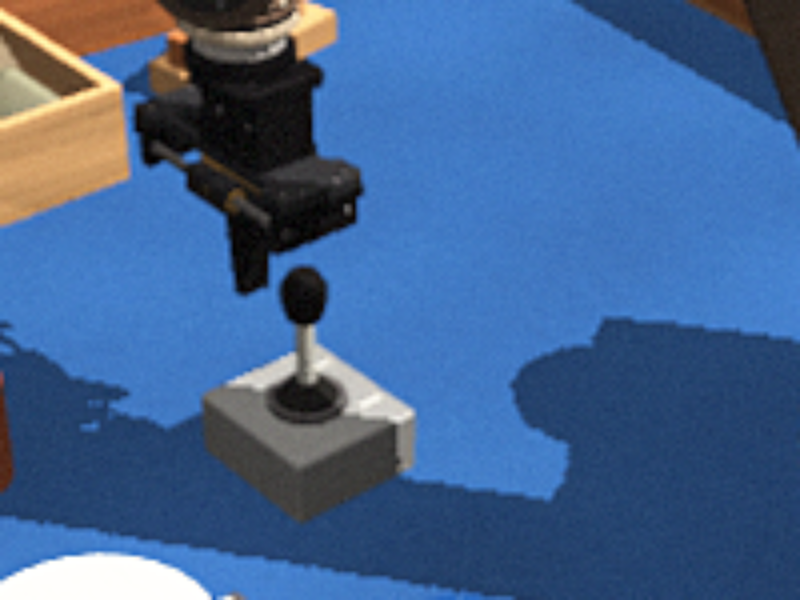

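```bash
python3 nudge.py '[{"jaw":0,"trans":[0,-0.014,0]},{"jaw":0,"trans":[0,-0.014,0]},{"jaw":0,"trans":[0,-0.005,0]},{"jaw":0,"trans":[0,-0.005,0]},{"jaw":0,"trans":[0,-0.005,0]}]'; python3 nudge.py '[{"jaw":0,"trans":[0,-0.005,0]},{"jaw":0,"trans":[0,-0.005,0]},{"jaw":0,"trans":[0,-0.005,0]},{"jaw":0,"trans":[0,-0.004,0]}]'
```

```text
t: 2.28
tool_pos: [0.4169, -0.2876, 0.1156]
tool_rot: [3.136, 0.145, 0.002]
ft_force: [-2.6, -7.7, 5.9]
width: 0.0006
grip_force: 3.8
t: 2.78
tool_pos: [0.4154, -0.2696, 0.1159]
tool_rot: [3.135, 0.144, 0.003]
ft_force: [-1.3, -7.7, 4.3]
width: 0.0005
grip_force: 4.0
```

Now near the pivot, with the stop a few mm further on.

```bash
python3 nudge.py '[{"jaw":0,"trans":[0,-0.003,0]},{"jaw":0,"trans":[0,-0.003,0]},{"jaw":0,"trans":[0,-0.001,0]}]'
python3 - <<'E'
from h import *
im=cams.capture('scene');T=cams.capture('top');cv2.imwrite('pics/s2.png',np.hstack([cv2.resize(im[100:340,200:380],(400,533)),cv2.resize(T[140:372,180:354],(400,533))]))
s=sensors.state();print(s['t'],s['tool_pos'],s['ft_force'])
E
```

```text
t: 3.15
tool_pos: [0.4147, -0.2626, 0.1154]
tool_rot: [3.135, 0.145, 0.002]
ft_force: [-2.0, -11.4, -2.5]
width: 0.0005
grip_force: 5.5
3.25 [ 0.41464951 -0.26259546  0.11533339] [-1.09343753 -9.79513261 -2.71186523]
```

View pics/s2.png

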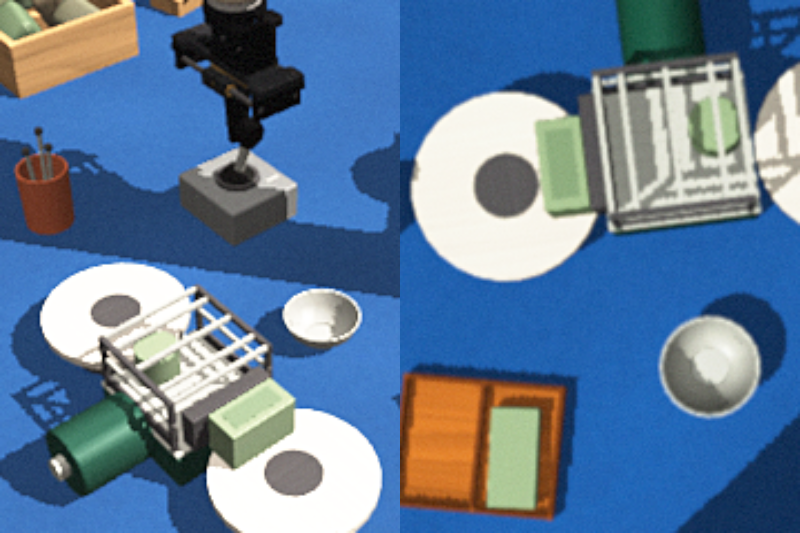

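The stick is tilted hard to the left and the block, at about (565,165) px in the right half, is on the turntable and nearly clear. I'll press slightly further, to the stop, and hold.

```bash
python3 nudge.py '[{"jaw":0,"trans":[0,-0.002,0]},{"jaw":0,"trans":[0,-0.001,0]},{"jaw":0}]'; python3 nudge.py '[{"jaw":0,"trans":[0,-0.001,0]},{"jaw":0,"trans":[0,-0.001,0]},{"jaw":0}]'
```

```text
t: 3.62
tool_pos: [0.4144, -0.2598, 0.1151]
tool_rot: [3.135, 0.144, 0.002]
ft_force: [-0.1, -11.4, -6.5]
width: 0.0003
grip_force: 5.3
t: 4.0
tool_pos: [0.4143, -0.2579, 0.115]
tool_rot: [3.135, 0.144, 0.002]
ft_force: [0.3, -12.8, -7.8]
width: 0.0004
grip_force: 5.8
```

```bash
python3 nudge.py '[{"jaw":0,"trans":[0,-0.001,0]},{"jaw":0,"trans":[0,-0.001,0]},{"jaw":0}]'; python3 nudge.py '[{"jaw":0,"trans":[0,-0.001,0]},{"jaw":0,"trans":[0,-0.001,0]},{"jaw":0}]';python3 - <<'E'
from h import *
im=cams.capture('scene');T=cams.capture('top');cv2.imwrite('pics/s3.png',np.hstack([cv2.resize(im[100:340,200:380],(400,533)),cv2.resize(T[140:256,200:287],(400,533))]))
s=sensors.state();print(s['t'],s['tool_pos'],s['ft_force'])
E
```

```text
t: 4.38
tool_pos: [0.4142, -0.2561, 0.115]
tool_rot: [3.135, 0.144, 0.003]
ft_force: [1.0, -13.5, -8.3]
width: 0.0003
grip_force: 6.3
t: 4.75
tool_pos: [0.4141, -0.2543, 0.115]
tool_rot: [3.134, 0.144, 0.003]
ft_force: [0.8, -14.2, -8.6]
width: 0.0001
grip_force: 6.8
4.85 [ 0.4141182  -0.25427747  0.11502192] [  0.69986714 -14.41240967  -8.09537171]
```

View pics/s3.png

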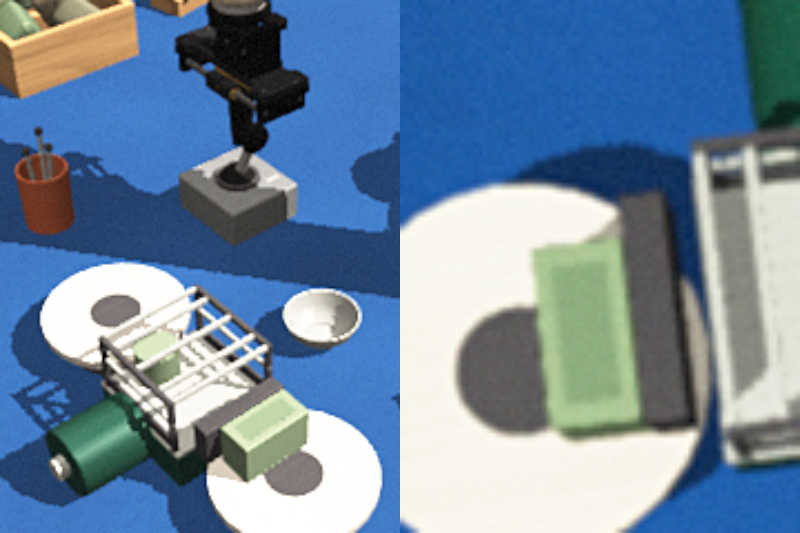

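```bash
python3 nudge.py '[{"jaw":0,"trans":[0,-0.001,0]},{"jaw":0,"trans":[0,-0.001,0]},{"jaw":0}]'
python3 - <<'E'
from h import *
C=cam('top');L=np.array([.6273,.1773]);Q=np.array([.6661,-.131]);ym=(L-Q)/np.linalg.norm(L-Q);m=(L+Q)/2
T=cams.capture('top');h=cv2.cvtColor(T,cv2.COLOR_BGR2HSV);H,s,v=cv2.split(h)
M=(H>35)&(H<75)&(s>30)&(s<140)&(v>90)
for c in blobs(M,100):
    b=cv2.boxPoints(cv2.minAreaRect(c))
    if b[:,1].mean()<280: print([(np.dot(plane(C,p,.097)[:2]-m,ym)).round(4) for p in b], cv2.minAreaRect(c))
print(np.dot(plane(C,(251.1,211.8),.097)[:2]-m,ym))
E
```

```text
t: 5.22
tool_pos: [0.4142, -0.2532, 0.1151]
tool_rot: [3.133, 0.145, 0.004]
ft_force: [-1.0, -21.1, -10.4]
width: 0.0005
grip_force: 9.9
[np.float64(0.1414), np.float64(0.0994), np.float64(0.0991), np.float64(0.1408)] ((238.80001831054688, 213.40000915527344), (42.916015625, 21.333972930908203), 82.87498474121094)
[np.float64(-0.0413), np.float64(-0.0575), np.float64(-0.057), np.float64(-0.0409)] ((323.0692138671875, 193.5538787841797), (24.1867733001709, 8.18629264831543), 82.87498474121094)
[np.float64(-0.0129), np.float64(-0.0363), np.float64(-0.0363), np.float64(-0.013)] ((310.7751159667969, 195.56332397460938), (26.30057716369629, 11.828651428222656), 82.40535736083984)
0.09582246350414078
```

The stop is reached: the force jumped and the block's rear face is 99–100 mm from the machine's centre. I'll hold for about a second, then let go.

```bash
python3 nudge.py '[{"jaw":0},{"jaw":0},{"jaw":0},{"jaw":0},{"jaw":0}]' | grep ft; python3 nudge.py '[{"jaw":0},{"jaw":0}]'|grep ft; python3 nudge.py '[{"jaw":0,"trans":[0,0.02,0]},{"jaw":0,"trans":[0,0.03,0]},{"jaw":0,"trans":[0,0.035,0]},{"jaw":0,"trans":[0,0,-0.06]},{"jaw":0,"trans":[0,0,-0.06]}]'
python3 - <<'E'
from h import *
T=cams.capture('top');cv2.imwrite('pics/t4.png',T)
s=sensors.state();M=R.from_rotvec(s['tool_rot']).as_matrix();print(np.arctan2(M[1,0],M[0,0]),s['t'])
E
```

```text
ft_force: [-0.8, -21.8, -10.7]
ft_force: [-0.9, -21.5, -11.6]
t: 6.78
tool_pos: [0.4205, -0.3353, 0.236]
tool_rot: [-3.136, -0.142, 0.002]
ft_force: [1.5, -0.2, 0.6]
width: 0.0008
grip_force: 0.0
0.09132852045501774 6.825
```

Run:
```python
from h import *
C=cam('top');D=cam('scene');T=cv2.imread('pics/t4.png');S=cams.capture('scene')
cv2.imwrite('pics/c4.png',np.hstack([cv2.resize(T[170:260,200:290],(400,400),interpolation=cv2.INTER_CUBIC),cv2.resize(S[255:345,290:380],(400,400),interpolation=cv2.INTER_CUBIC)]))
h=cv2.cvtColor(T,cv2.COLOR_BGR2HSV);H,s,v=cv2.split(h)
M=(H>35)&(H<75)&(s>30)&(s<140)&(v>90)
for c in blobs(M,400):
    r=cv2.minAreaRect(c);print(r)
    b=np.array([plane(C,p,.097) for p in cv2.boxPoints(r)]);print(b.round(4),b.mean(0).round(4))
```

```text
((229.11964416503906, 338.88922119140625), (21.061351776123047, 43.96749496459961), 2.2025980949401855)
[[0.3494 0.1808 0.097 ]
 [0.4329 0.1785 0.097 ]
 [0.4311 0.1378 0.097 ]
 [0.3477 0.1405 0.097 ]] [0.3903 0.1594 0.097 ]
((238.7461700439453, 213.46923828125), (43.04004669189453, 21.4580078125), 82.87498474121094)
[[0.6737 0.1693 0.097 ]
 [0.6788 0.1274 0.097 ]
 [0.5939 0.1164 0.097 ]
 [0.5889 0.158  0.097 ]] [0.6338 0.1428 0.097 ]
```

View pics/c4.png

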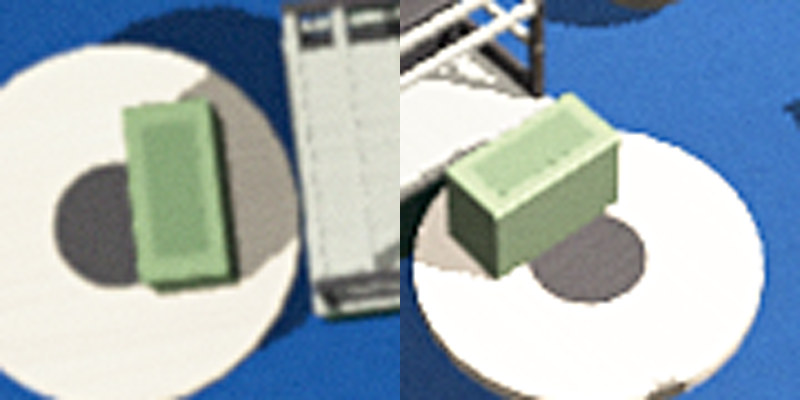

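The top-face corners in the top crop are about (124,110), (208,100), (226,272) and (144,280). In the scene crop the same corners are at about (97,218), (47,173), (170,96) and (220,140). The block stands upright, fully on the wheel, and the pusher is back. I'll triangulate these.

Run:
```python
from h import *
np.set_printoptions(precision=4,suppress=True)
C=cam('top');D=cam('scene')
k=90/400
a=[(124,108),(208,99),(226,272),(144,280)];b=[(97,218),(47,173),(170,96),(220,140)]
P=[]
for p,q in zip(a,b):
    X,e=tri(C,((p[0]+.5)*k-.5+200,(p[1]+.5)*k-.5+170),D,((q[0]+.5)*k-.5+290,(q[1]+.5)*k-.5+255));P.append(X);print(X,e)
P=np.array(P);print('c',P.mean(0));x=(P[0]+P[1]-P[2]-P[3])/2;print(np.linalg.norm(x),'yaw',np.arctan2(x[1],x[0]))
P2=np.array([plane(C,((p[0]+.5)*k-.5+200,(p[1]+.5)*k-.5+170),.097) for p in a]);x=(P2[0]+P2[1]-P2[2]-P2[3])/2;print(P2.mean(0),np.linalg.norm(x),np.arctan2(x[1],x[0]),np.linalg.norm(P2[0]-P2[1]))
s=sensors.state();print(s['tool_pos'],s['t'])
```

```text
[0.6732 0.1665 0.0919] 0.0015019125186981385
[0.6775 0.129  0.0909] 0.0008590055499346596
[0.5999 0.1202 0.0914] 4.742495666617724e-05
[0.5961 0.1571 0.0906] 0.0014054966313407642
c [0.6367 0.1432 0.0912]
0.07784659472730943 yaw 0.11685535796638756
[0.6361 0.1421 0.097 ] 0.07766257173517044 0.11595215942575651 0.03744614985955612
[ 0.4223 -0.3366  0.2407] 6.875
```

```bash
python3 nudge.py '[{"jaw":0.064,"rz":-0.026},{"jaw":0.064}]'
python3 - <<'E'
from h import *
s=sensors.state();M=R.from_rotvec(s['tool_rot']).as_matrix();print(np.arctan2(M[1,0],M[0,0]),M[:,2]);print(to_tool(s,[.636,.1425,.2]).round(4))
E
```

```text
t: 7.12
tool_pos: [0.4205, -0.3345, 0.2338]
tool_rot: [-3.134, -0.186, 0.003]
ft_force: [0.2, 0.3, -0.6]
width: 0.0153
grip_force: 0.0
0.11842121655982436 [-0.00171358  0.00180098 -0.99999691]
[ 0.2704 -0.4481  0.0342]
```

```bash
python3 nudge.py '[{"jaw":0.064,"trans":[0.03,-0.0498,0]},{"jaw":0.064,"trans":[0.03,-0.0498,0]},{"jaw":0.064,"trans":[0.03,-0.0498,0]},{"jaw":0.064,"trans":[0.03,-0.0498,0]},{"jaw":0.064,"trans":[0.03,-0.0498,0]}]'|head -2; python3 nudge.py '[{"jaw":0.064,"trans":[0.03,-0.0498,0]},{"jaw":0.064,"trans":[0.03,-0.0498,0]},{"jaw":0.064,"trans":[0.03,-0.0498,0]},{"jaw":0.064,"trans":[0.03,-0.0498,0.03]},{"jaw":0.064}]'
python3 - <<'E'
from h import *
np.set_printoptions(precision=4,suppress=True)
s=sensors.state();W=cam('wrist');im=cams.capture('wrist');cv2.imwrite('pics/w5.png',im)
M=R.from_rotvec(s['tool_rot']).as_matrix();print(np.arctan2(M[1,0],M[0,0]),s['tool_pos'],s['width'],to_tool(s,[.636,.1425,.13]))
print('pred block centre px',proj(W,[.636,.1425,.094]))
E
```

```text
t: 7.75
tool_pos: [0.5408, -0.068, 0.2338]
t: 8.38
tool_pos: [0.6346, 0.1427, 0.202]
tool_rot: [3.136, 0.191, -0.01]
ft_force: [-0.5, -1.0, -0.3]
width: 0.0636
grip_force: 0.0
0.12152402533750747 [0.6346 0.1427 0.202 ] 0.06363579564755024 [0.0018 0.0004 0.072 ]
pred block centre px [318.6809 236.5731]
```

View pics/w5.png

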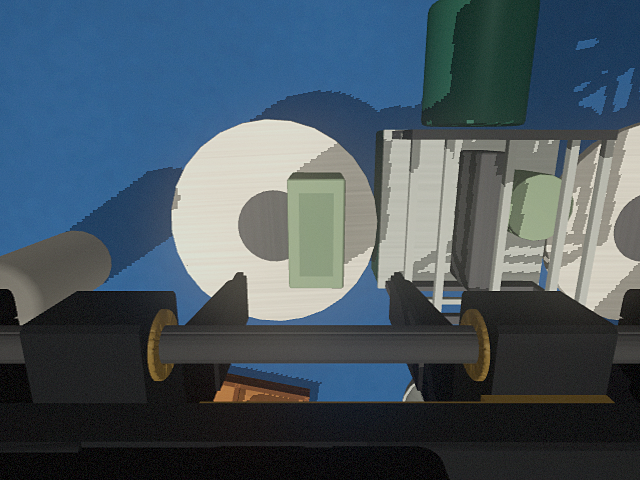

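In the wrist view the block's top face is centred at about (316,234) px, against a predicted (319,237), and lies square to the gripper. I'll go down and grasp.

```bash
python3 nudge.py '[{"jaw":0.064,"trans":[0.001,0,0.05]},{"jaw":0.064,"trans":[0.001,0.0005,0.05]},{"jaw":0.064,"trans":[0,0,0.02]},{"jaw":0.064,"trans":[0,0,0.016]},{"jaw":0.064}]'; python3 nudge.py '[{"jaw":0.03},{"jaw":0.03},{"jaw":0.03},{"jaw":0.03},{"jaw":0.03}]'
```

```text
t: 9.05
tool_pos: [0.637, 0.1386, 0.0699]
tool_rot: [3.136, 0.184, -0.002]
ft_force: [-0.3, -0.3, 0.3]
width: 0.0642
grip_force: 0.0
t: 9.68
tool_pos: [0.6376, 0.1399, 0.0714]
tool_rot: [-3.136, -0.185, -0.002]
ft_force: [-1.1, 3.6, 6.9]
width: 0.0398
grip_force: 30.0
```

```bash
python3 nudge.py '[{"jaw":0.03,"trans":[0,0,-0.01]},{"jaw":0.03,"trans":[0,0,-0.04]},{"jaw":0.03,"trans":[0,0,-0.05]},{"jaw":0.03,"trans":[0,0,-0.03],"rz":0.105},{"jaw":0.03,"rz":0.105}]'; python3 nudge.py '[{"jaw":0.03}]'
python3 - <<'E'
from h import *
np.set_printoptions(precision=4,suppress=True)
s=sensors.state();M=R.from_rotvec(s['tool_rot']).as_matrix();print(np.arctan2(M[1,0],M[0,0]),s['tool_pos'],s['width'],s['grip_force'],to_tool(s,[.398,.2404,.2]))
E
```

```text
t: 10.3
tool_pos: [0.638, 0.1392, 0.2035]
tool_rot: [-3.138, 0.15, -0.006]
ft_force: [0.3, -0.8, -4.3]
width: 0.0397
grip_force: 30.0
t: 10.42
tool_pos: [0.637, 0.1391, 0.2007]
tool_rot: [3.138, -0.144, -0.001]
ft_force: [0.5, -0.1, -4.6]
width: 0.0402
grip_force: 30.0
-0.0916138759852169 [0.637  0.1391 0.2007] 0.04018632791720652 29.99985784292221 [-0.2472 -0.079   0.0007]
```

```bash
python3 nudge.py '[{"jaw":0.03,"trans":[-0.0494,-0.0158,0]},{"jaw":0.03,"trans":[-0.0494,-0.0158,0]},{"jaw":0.03,"trans":[-0.0494,-0.0158,0]},{"jaw":0.03,"trans":[-0.0494,-0.0158,0]},{"jaw":0.03,"trans":[-0.0494,-0.0158,0]}]'|head -2; python3 nudge.py '[{"jaw":0.03,"trans":[0,0,0.05]},{"jaw":0.03,"trans":[0,0,0.04]},{"jaw":0.03},{"jaw":0.03}]'
python3 - <<'E'
from h import *
np.set_printoptions(precision=4,suppress=True)
s=sensors.state();W=cam('wrist');im=cams.capture('wrist');D=cam('scene');S=cams.capture('scene');T=cams.capture('top');cv2.imwrite('pics/w6.png',im);cv2.imwrite('pics/s6.png',S);cv2.imwrite('pics/t6.png',T)
cv2.imwrite('pics/c6.png',np.hstack([cv2.resize(im[60:420,140:500],(400,400)),cv2.resize(S[220:340,360:480],(400,400),interpolation=cv2.INTER_CUBIC)]))
M=R.from_rotvec(s['tool_rot']).as_matrix();print(np.arctan2(M[1,0],M[0,0]),s['tool_pos'],M[:,2],s['width'],to_tool(s,[.398,.2404,.03]))
np.savez('w6.npz',P=W[3],M=W[4],f=W[:3])
E
```

```text
t: 11.05
tool_pos: [0.3968, 0.241, 0.2001]
t: 11.55
tool_pos: [0.3992, 0.2409, 0.1114]
tool_rot: [-3.138, 0.143, -0.001]
ft_force: [-0.6, 0.6, -3.8]
width: 0.0399
grip_force: 30.0
-0.09121944548472506 [0.3992 0.2409 0.1114] [ 0.0006  0.0001 -1.    ] 0.03987184566871537 [-0.0012  0.0006  0.0814]
```

View pics/c6.png

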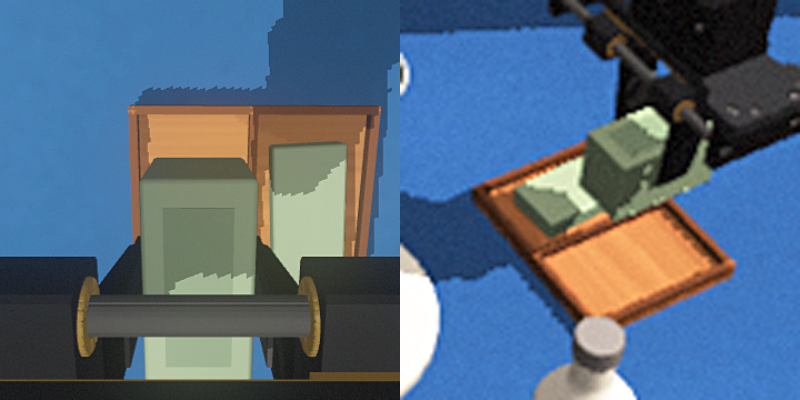

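The wrist view (left half) shows the tray's far wall with corners at (130,107) and (380,107) and the divider at (252,107). The held block's far top edge runs from (142,181) to (255,179), with its bottom edge at y=158. I'll check the offset to the bay.

Run:
```python
from h import *
np.set_printoptions(precision=4,suppress=True)
W=cam('wrist');z=np.load('w6.npz')
C=(*z['f'],z['P'],z['M']);u=lambda x,y:((x+.5)*.9-.5+140,(y+.5)*.9-.5+60)
s=sensors.state();TM=R.from_rotvec(s['tool_rot']).as_matrix();O=s['tool_pos']
tl=lambda X:(TM.T@(X-O))
for n,p,h in(('farL',(130,107),.014),('farR',(380,107),.014),('div',(252,107),.014),('blkL',(142,181),.138),('blkR',(255,179),.138),('botL',(150,158),.088),('botR',(243,158),.088)): 
    # block heights from TCP: top ~ tcp+.026..
    if n[0]=='b': h={'blkL':O[2]+.027,'blkR':O[2]+.027,'botL':O[2]-.023,'botR':O[2]-.023}[n]
    X=plane(C,u(*p),h);print(n,X,tl(X))
D=cam('scene');T=cam('top')
# tray floor/wall height: far corners (+x) two views
k=.3;v=lambda x,y:((x+.5)*k-.5+360,(y+.5)*k-.5+220)
print('far L corner',tri(C,u(130,107),D,v(182,322)),'farR',tri(C,u(380,107),D,v(75,190)))
```

```text
farL [0.4609 0.2751 0.014 ] [ 0.0581 -0.0396  0.0979]
farR [0.4476 0.1297 0.014 ] [0.0581 0.1065 0.0977]
div [0.4544 0.2041 0.014 ] [0.0581 0.0317 0.0978]
blkL [0.4404 0.2552 0.1387] [ 0.0396 -0.018  -0.0269]
blkR [0.4377 0.2187 0.1387] [ 0.0403  0.0187 -0.0269]
botL [0.4406 0.2579 0.0887] [ 0.0395 -0.0206  0.0231]
botR [0.4369 0.2178 0.0887] [0.0395 0.0197 0.0231]
far L corner (array([0.4642, 0.2719, 0.0159]), np.float64(0.008617991928210474)) farR (array([0.4466, 0.1285, 0.0083]), np.float64(0.002307058496522609))
```

```bash
python3 nudge.py '[{"jaw":0.03,"trans":[-0.0015,-0.0015,0.03]},{"jaw":0.03,"trans":[0,0,0.03]},{"jaw":0.03,"trans":[0,0,0.014]},{"jaw":0.03,"trans":[0,0,0.003]},{"jaw":0.03}]'; python3 nudge.py '[{"jaw":0.03,"trans":[0,0,0.0015]},{"jaw":0.03,"trans":[0,0,0.0015]},{"jaw":0.03}]'
```

```text
t: 12.32
tool_pos: [0.3977, 0.2426, 0.0341]
tool_rot: [-3.138, 0.145, -0.001]
ft_force: [-0.3, -0.7, -3.6]
width: 0.0399
grip_force: 30.0
t: 12.7
tool_pos: [0.3973, 0.2425, 0.0306]
tool_rot: [-3.138, 0.145, -0.0]
ft_force: [-0.5, 0.8, -3.6]
width: 0.0399
grip_force: 30.0
```

```bash
python3 nudge.py '[{"jaw":0.03,"trans":[0,0,0.001]},{"jaw":0.03,"trans":[0,0,0.001]},{"jaw":0.03}]'|egrep 'pos|ft'; python3 nudge.py '[{"jaw":0.03,"trans":[0,0,0.001]},{"jaw":0.03}]'|egrep 'pos|ft'
```

```text
tool_pos: [0.3974, 0.2425, 0.0304]
ft_force: [-6.2, -4.0, 32.8]
tool_pos: [0.3977, 0.2424, 0.0298]
ft_force: [-6.4, -5.2, 39.0]
```

The block meets the floor at the expected height. I'll relieve the press, open slightly and rise.

```bash
python3 nudge.py '[{"jaw":0.03,"trans":[0,0,-0.0015]},{"jaw":0.03}]'|egrep 'pos|ft'; python3 nudge.py '[{"jaw":0.05},{"jaw":0.05},{"jaw":0.05}]'; python3 nudge.py '[{"jaw":0.05,"trans":[0,0,-0.02]},{"jaw":0.05,"trans":[0,0,-0.04]},{"jaw":0.05,"trans":[0,0,-0.06]},{"jaw":0.05,"trans":[0,0,-0.06]},{"jaw":0.05}]'
python3 - <<'E'
from h import *
S=cams.capture('scene');T=cams.capture('top');im=cams.capture('wrist')
cv2.imwrite('pics/c7.png',np.hstack([cv2.resize(im[60:420,140:500],(400,400)),cv2.resize(S[130:350,220:440],(400,400),interpolation=cv2.INTER_CUBIC)]))
E
```

```text
tool_pos: [0.3976, 0.2425, 0.0298]
ft_force: [-2.5, -1.8, 16.5]
t: 13.95
tool_pos: [0.3973, 0.2425, 0.0288]
tool_rot: [3.138, -0.145, -0.0]
ft_force: [-0.7, 0.7, -0.1]
width: 0.0499
grip_force: 0.0
t: 14.58
tool_pos: [0.3986, 0.2431, 0.2127]
tool_rot: [-3.135, 0.144, -0.011]
ft_force: [-0.1, 0.2, -1.0]
width: 0.0499
grip_force: 0.0
```

View pics/c7.png

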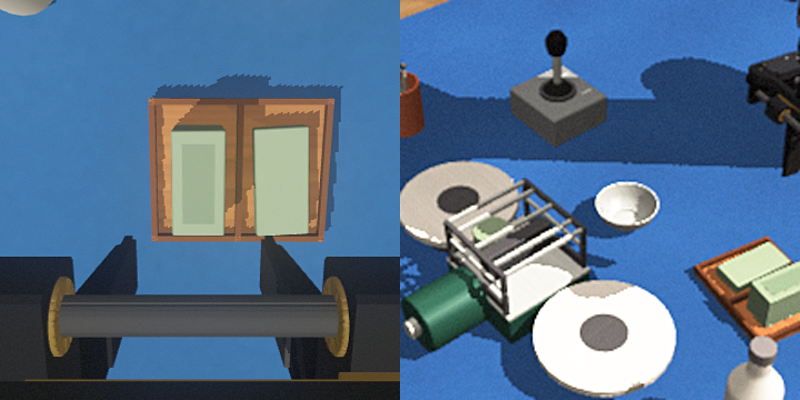

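The block lies flat and square in the left bay, at about (198,183) px in the wrist view, and the slab is undisturbed. The stick is upright and the core is still in the machine.

```bash
python3 -c "
from workcell import bot, cams, sensors
print(bot.hand_in())"
```

```text
the job is handed in; nothing more can be done
None
```

I handed the job in at about 15 s: the block sits flat and the same way up in the tray's empty bay, the stick is back at centre, the core is still in the machine, and nothing else was touched; the hand-in returned no verdict.

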